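# Feel for the bored end of a tube adapter

### The arm

A 7-joint arm with a two-finger parallel gripper is mounted at the origin on the work surface. World frame = base frame: x ahead of the robot, y to its left, z up, the work surface at z = 0. Lengths are in m, angles in degrees, forces in N, time in s.
With the tool pointing down it reaches from about 0.425 to 0.875 m from the base axis. Payload 4.7 kg.
Tool frame: the origin (TCP) lies midway between the tips of the shut fingers; the grasp point (between the pads) lies 19 mm behind it; z points along the fingers, y is the line along which they close (so a half turn about z gives the same grasp; the last joint's range is limited). The gripper opens to 87 mm and grips with 3 to 60 N. Pads are 19 mm wide; open, the fingers measure 117 mm over their backs; the gripper's body (75 mm by 190 mm) begins 51 mm behind the grasp point.
Start: joints at [71.912, 18.392, -4.016, 83.108, 1.295, 78.541, -3.26], TCP at [0.21, -0.615, 0.223] pointing down, gripper open.
Joint ranges: [-163.93, 163.93], [-17.29, 119.83], [-79.2, 71.16], [3.27, 140.29], [-89.18, 269.18], [5.43, 117.66], [-154.24, 154.24]. Speed limits (degrees/s): [147.25, 147.25, 180, 180, 180, 180, 180].

### API

Orientations are given as [roll, pitch, yaw] about the fixed x, y, z axes, in that order (R = Rz(yaw) Ry(pitch) Rx(roll)).
In Python, from cell import env gives the robot as it stands.
- The arm moves only by the tool step_arm, never from a script. Its argument "moves" is a list of rows, each an object with "dp": the shift along the tool's x, y, z in mm, a list of three; "dr": the turn, a rotation vector about the tool's x, y, z in rad, a list of three; "fingers": the closure, from 0 (fully open) to 1 (shut). In form: [{"dp": [dx, dy, dz], "dr": [ax, ay, az], "fingers": fingers}, ...]. A call has exactly 5 rows; each row shifts and turns the commanded pose from where the row before left it, along the tool's axes as they then stand; what a row does not reach is not made up. A row lasts 1/8 s, in which the tool goes at most 62.5 mm and 10.7 degrees, less where a joint would pass 70% of its speed; a pose out of reach is approached as far as the arm can. A call with a gripper value outside its range is refused whole. The fingers move at their own pace and stop on an object; "squeeze" is the grip in N (left out, the last holds). Time passes only in rows, so rows that do not move let the fingers close, or fill a call up. It gives the time, the measured TCP pose, the force, the opening and the grip force at its end, in the units of the state.
- env.get_obs(): the state, without advancing time (a new reading comes with each control period).
- env.read_camera(name): name is "side" or "top"; returns the picture (400x640x3 uint8, red, green, blue); there is no depth.
- env.camera_model(name): a dict with "fx", "fy", "cx", "cy" (pixels), "R" (3x3) and "t" (3): a world point X has camera coordinates R X + t. Camera axes: x right, y down, z forward; pixel columns grow to the right and rows downward; lengths in m; the calibration is good to about 2 mm. A picture is of the moment at which its call begins. camera_model takes no time and is no camera call.
- env.sign_off(): hands the job in; it is judged then, once.
The state is a dict: "time_s": time; "qpos": joint angles; "joint_velocities": joint speeds; "effort": joint torques, N m; "tool_pos": TCP position; "tool_rot": TCP orientation; "force": force on the tool from outside, world axes, zero at the start; "wrist_torque": the same for the moment, N m; "grip_width": finger opening in m; "grasp_force": force on a finger pad.
Only numpy, scipy, OpenCV 4.12 (cv2) and the standard library are available. Lean on these libraries where they do the work, as an engineer would, in place of code of your own. Each camera call takes 0.05 s, during which the arm holds its last target. There are 200 camera calls.

### The job

The aluminium tube adapter lying on the bench has a blind bore in only one of its two ends, and a tube has to go into it next. Pick the adapter up, lower one of its ends onto the upright steel peg until it stops, to feel whether the peg goes into the bore or meets the closed end, then, if needed, turn the adapter over; finish while holding it still in the gripper, upright with the bored end up, clear of the peg and at least 15 cm above the bench. Leave the dishes, the tube rack and the dropper bottle where they are.

Things in the scene. Friction and masses are not known exactly. Their poses are not given: they have to be found in the camera images.
- adapter: Loose aluminium block, 40 x 40 mm section, 70 mm long, about 0.24 kg, lying on a long side at any yaw. Origin: its middle (20 mm above the bench as it lies); x axis along the length. One end has a central round blind bore, 22 mm wide, 45 mm deep; the other is closed and flat. Which end of x is bored is not told: feel it on the peg, or look. Stands by itself on either end.
- peg: Fixed upright steel peg, 12 mm thick, flat top 80 mm above the bench, on a round foot 70 mm wide, 10 mm thick. Origin on the bench at the foot's centre, z up. A closed adapter end lowered onto it stops 80 mm above the bench (adapter origin at 115 mm); the bored end slips over it and stops 35 mm above the bench (origin at 70 mm).
- dishes: Bystander: stack of three round culture dishes, 90 mm in diameter, 45 mm high, origin at the centre of its underside. To be left alone.
- tube_rack: Bystander: empty white plastic tube rack, 110 x 220 x 50 mm, origin at the centre of its underside. To be left alone.
- dropper: Bystander: small white dropper bottle, 36 mm in diameter, 85 mm high, origin at the centre of its underside. To be left alone.
Not all that is in view belongs to the job. Leave any green or purple look-alike of the adapter alone. Of the things that look like the peg, the larger one is meant.

How it is judged:
By the outcome, as a careful person would: the job done as asked, in the order asked, and still so for the second after the job is handed in, while the arm keeps its last pose, push and grip.
It also fails if it takes over 72 s, if anything falls off the work surface, if the arm or the gripper's body presses on something with over 40 N, if the wrist force passes 120 N, or if a joint passes its speed limit or range.

## Working session

There is one attempt and no reset: what is moved stays moved. The work goes in short steps, Python scripts to look and compute and a tool call to move; the robot and the scene stay as the last step left them, time stands still between calls to the robot, and variables do not carry over. Pictures are saved under pics/ and viewed, at most 10 in all, crops included, and the job is handed in when it is done.

Besides the shell and the picture viewer there is one more tool, called after "Emit:" as name(argument=value, ...) on one line, values as JSON. step_arm: Moves the arm, as the interface text tells. Its arguments: {"type":"object","properties":{"moves":{"type":"array","items":{"type":"object","properties":{"dp":{"type":"array","items":{"type":"number"}},"dr":{"type":"array","items":{"type":"number"}},"fingers":{"type":"number"}}}},"squeeze":{"type":"number"}},"required":["moves"]}

```bash
mkdir -p pics
python3 - <<'E'
from cell import env
import cv2,numpy as np
np.set_printoptions(precision=4,suppress=True)
for n in("side","top"):
    im=env.read_camera(n); cv2.imwrite(f"pics/{n}0.png",im[:,:,::-1]); m=env.camera_model(n)
    print(n,m["fx"],m["cx"],m["cy"],-np.array(m["R"]).T@np.array(m["t"]),np.array(m["R"]).tolist())
o=env.get_obs();print(o["time_s"],o["tool_pos"],o["tool_rot"],o["force"],o["grip_width"])
E
```

```text
side 368.65517002236714 319.40453376284916 196.0478884552341 [ 0.4284 -0.8171  0.6925] [[0.9813653159165613, -0.1911854888300997, 0.019241246757518038], [-0.100280902699556, -0.5950032717816809, -0.7974426920618543], [0.16390807566971816, 0.7806530698267257, -0.6030878271863553]]
top 370.4465375318045 322.14410949705064 192.74333049133384 [0.5241 0.014  1.4322] [[-0.021135495412634563, -0.9997154881224019, -0.011055932427912573], [-0.9976202612483414, 0.02181452891245717, -0.06540596819189257], [0.06562853937467902, 0.009647234656399464, -0.9977974873104416]]
0.1 [ 0.2103 -0.6145  0.2216] [-179.902     0.0058   18.897 ] [-0.5693  0.0755  0.2223] 0.08740977215319672
```

View pics/top0.png

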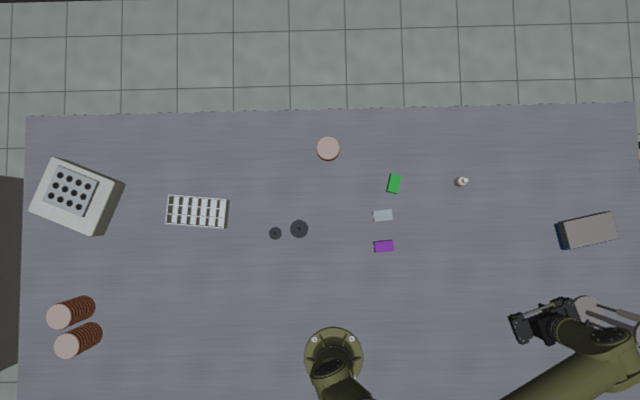

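View pics/side0.png

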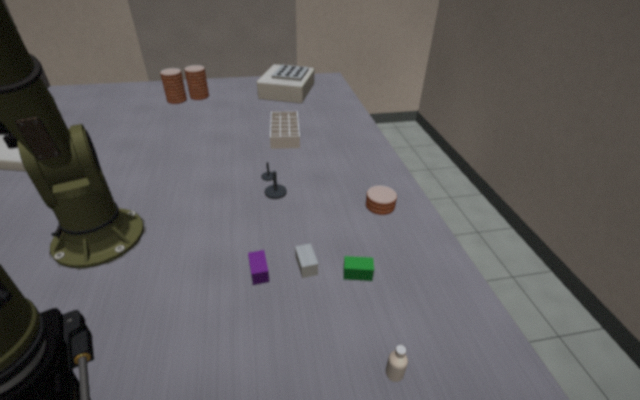

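The scene has three blocks: grey at top (383,215) / side (307,260), green at (394,183) and purple at (384,246). The aluminium one is the grey block. There are two peg-like things, at top (299,229), which is larger, and (275,233), which is smaller, so the peg is (299,229). Next I'll check this in a crop and measure.

```bash
cat > h.py <<'E'
import cv2,numpy as np
from cell import env
np.set_printoptions(precision=4,suppress=True)
def ray(n,uv):
    m=env.camera_model(n);R=np.array(m["R"]);t=np.array(m["t"])
    d=R.T@np.array([(uv[0]-m["cx"])/m["fx"],(uv[1]-m["cy"])/m["fy"],1]);return -R.T@t,d
def plane(n,uv,z):
    c,d=ray(n,uv);return c+d*(z-c[2])/d[2]
def tri(uvt,uvs):
    A=np.zeros((3,3));b=np.zeros(3)
    for n,uv in(("top",uvt),("side",uvs)):
        c,d=ray(n,uv);d/=np.linalg.norm(d);P=np.eye(3)-np.outer(d,d);A+=P;b+=P@c
    return np.linalg.solve(A,b)
def proj(n,X):
    m=env.camera_model(n);p=np.array(m["R"])@X+np.array(m["t"]);return np.array([m["fx"]*p[0]/p[2]+m["cx"],m["fy"]*p[1]/p[2]+m["cy"]])
E
python3 - <<'E'
from h import *
T=cv2.imread("pics/top0.png");S=cv2.imread("pics/side0.png")
def blob(im,roi,f,name):
    x,y,w,h=roi;m=f(im[y:y+h,x:x+w].astype(int)).astype(np.uint8)
    k,l,s,c=cv2.connectedComponentsWithStats(m)
    i=1+np.argmax(s[1:,4]);pts=np.argwhere(l==i)[:,::-1]+[x,y]
    r=cv2.minAreaRect(pts.astype(np.float32));print(name,s[i],c[i]+[x,y],r);return c[i]+[x,y],r
bg=T[205:225,340:365].reshape(-1,3).mean(0);print("bg",bg,"blk",T[215,383],"side blk",S[255,305],S[270,309],S[230,310])
ct,rt=blob(T,(365,203,40,25),lambda a:a.sum(2)>bg.sum()+60,"top blk")
bs=S[225:240,300:330].reshape(-1,3).mean(0)
cs,rs=blob(S,(288,238,40,42),lambda a:a.sum(2)>bs.sum()+60,"side blk")
print("tri",tri(ct,cs),"top corners z=.04",[plane("top",p,.04)[:2] for p in cv2.boxPoints(rt)])
cp,_=blob(T,(285,215,30,30),lambda a:a.sum(2)<200,"peg foot")
blob(T,(265,222,20,20),lambda a:a.sum(2)<200,"small")
print("foot",plane("top",cp,.01))
f=lambda im,x,y,w,h:cv2.resize(im[y:y+h,x:x+w],(390,280),interpolation=cv2.INTER_CUBIC)
cv2.imwrite("pics/crop0.png",np.vstack([np.hstack([f(T,363,200,42,30),f(T,265,210,56,40)]),np.hstack([f(S,280,235,63,45),f(S,250,155,70,50)])]))
E
```

```text
bg [129.778 121.33  119.494] blk [161 157 148] side blk [159 155 150] [ 91  97 100] [130 122 123]
top blk [  8   6  20  12 191] [382.9162 214.7539] ((382.361572265625, 214.89231872558594), (10.542951583862305, 18.85327911376953), 82.87498474121094)
side blk [  8   6  21  22 308] [306.1948 254.5162] ((306.2810974121094, 254.41351318359375), (21.541790008544922, 15.292466163635254), 72.89727020263672)
tri [ 0.5287 -0.1983  0.0407] top corners z=.04 [array([ 0.5437, -0.1593]), array([ 0.5509, -0.2295]), array([ 0.5117, -0.2331]), array([ 0.5045, -0.163 ])]
peg foot [  6   6  16  16 211] [298.6019 228.4739] ((298.5, 228.5), (15.0, 15.0), 90.0)
small [ 5  6 11 11 97] [274.9278 232.9691] ((275.0, 233.0), (10.0, 10.0), 90.0)
foot [0.4827 0.1207 0.01  ]
```

View pics/crop0.png

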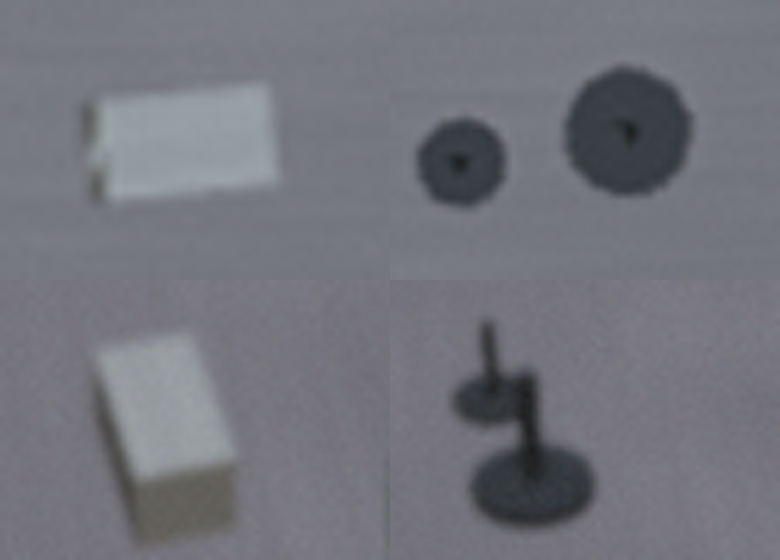

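The crop confirms it. The grey block's −y end, which faces the side camera, is plain. Its +y end (left edge in the top crop) shows a bright notch, the lit bore. So I should test the −y (closed) end on the peg with the +y end up. The larger foot at top (298.6,228.5) is the peg.

```bash
cat >> h.py <<'E'
from scipy.spatial.transform import Rotation as Ro
def tool(psi,th): return Ro.from_euler('xyz',[180,0,psi],degrees=True)*Ro.from_euler('y',th,degrees=True)
def rows(p1,R1,n,p0=None,R0=None):
    o=env.get_obs()
    p0=np.array(o["tool_pos"]) if p0 is None else p0
    R0=Ro.from_euler('xyz',o["tool_rot"],degrees=True) if R0 is None else R0
    rv=(R0.inv()*R1).as_rotvec()/n; d=(np.array(p1)-p0)*1000/n
    for i in range(n): print((R0*Ro.from_rotvec(rv*i)).inv().apply(d).round(1).tolist(),rv.round(4).tolist())
    print("deg/row",np.degrees(np.linalg.norm(rv)))
PSI=95.5;TH=-35
u=np.array([np.cos(np.radians(PSI)),np.sin(np.radians(PSI)),0])
C=np.array([.528,-.197,.02]);RG=tool(PSI,TH);zt=RG.as_matrix()[:,2]
G=C+[0,0,.007]+.019*zt; PRE=G-.1*zt
PEG=np.array([.4827,.1207,0])
E
python3 - <<'E'
from h import *
print(zt,G,PRE,"peg tip side",proj("side",PEG+[0,0,.08]),proj("side",PEG+[0,0,.01]),"tip top",proj("top",PEG+[0,0,.08]))
for n,q in(("purple",(384,246)),("green",(394,183)),("dropper",(461,181)),("dish",(328,148)),("rack",(196,212))):print(n,plane("top",q,.04))
rows(PRE,RG,10)
E
```

```text
[ 0.055  -0.5709 -0.8192] [ 0.529  -0.2078  0.0114] [ 0.5235 -0.1508  0.0934] peg tip side [273.6446 171.1603] [274.8899 189.9263] tip top [297.1794 229.0639]
purple [ 0.4119 -0.1987  0.04  ]
green [ 0.6466 -0.2438  0.04  ]
dropper [ 0.6485 -0.4953  0.04  ]
dish [0.7854 0.0017 0.04  ]
rack [0.5534 0.5042 0.04  ]
[44.7, -33.7, 12.9] [-0.0409, -0.0517, -0.1292]
[49.2, -28.1, 9.2] [-0.0409, -0.0517, -0.1292]
[52.8, -21.8, 5.5] [-0.0409, -0.0517, -0.1292]
[55.4, -14.9, 2.0] [-0.0409, -0.0517, -0.1292]
[56.9, -7.7, -1.4] [-0.0409, -0.0517, -0.1292]
[57.2, -0.2, -4.5] [-0.0409, -0.0517, -0.1292]
[56.5, 7.4, -7.3] [-0.0409, -0.0517, -0.1292]
[54.6, 15.0, -9.7] [-0.0409, -0.0517, -0.1292]
[51.6, 22.3, -11.7] [-0.0409, -0.0517, -0.1292]
[47.6, 29.2, -13.2] [-0.0409, -0.0517, -0.1292]
deg/row 8.311479692963609
```

Emit:
step_arm(moves=[{"dp": [44.7,-33.7,0],"dr": [-0.041,-0.052,-0.129],"fingers": 0},{"dp": [49.2,-28.1,0],"dr": [-0.041,-0.052,-0.129],"fingers": 0},{"dp": [52.8,-21.8,0],"dr": [-0.041,-0.052,-0.129],"fingers": 0},{"dp": [55.4,-14.9,0],"dr": [-0.041,-0.052,-0.129],"fingers": 0},{"dp": [50,-7.7,0],"dr": [-0.041,-0.052,-0.129],"fingers": 0}])

```text
time_s: 0.72
tool_pos: [0.3647, -0.3849, 0.1876]
tool_rot: [173.5, 17.6, 55.5]
force: [1.3, 0.4, -0.1]
grip_width: 0.0871
grasp_force: 0.0
```

Run:
```python
from h import *
o=env.get_obs();print(np.array(o["qpos"]),o["tool_pos"])
rows(PRE+[0,0,.05],RG,10)
```

```text
[ 51.8605   0.1587 -20.5075 110.478   19.8692  64.8983  -9.9177] [ 0.3647 -0.3849  0.1876]
[28.3, 0.3, -4.4] [-0.0201, -0.0254, -0.0642]
[28.1, 2.2, -5.0] [-0.0201, -0.0254, -0.0642]
[27.8, 4.1, -5.7] [-0.0201, -0.0254, -0.0642]
[27.3, 6.0, -6.3] [-0.0201, -0.0254, -0.0642]
[26.7, 7.9, -6.8] [-0.0201, -0.0254, -0.0642]
[25.9, 9.7, -7.3] [-0.0201, -0.0254, -0.0642]
[25.1, 11.5, -7.8] [-0.0201, -0.0254, -0.0642]
[24.1, 13.2, -8.1] [-0.0201, -0.0254, -0.0642]
[22.9, 14.9, -8.4] [-0.0201, -0.0254, -0.0642]
[21.7, 16.5, -8.7] [-0.0201, -0.0254, -0.0642]
deg/row 4.11962415011025
```

Emit:
step_arm(moves=[{"dp": [28.3,0.3,-4.4],"dr": [-0.02,-0.0254,-0.064],"fingers": 0},{"dp": [28.1,2.2,-5],"dr": [-0.02,-0.0254,-0.064],"fingers": 0},{"dp": [27.8,4.1,-5.7],"dr": [-0.02,-0.0254,-0.064],"fingers": 0},{"dp": [27.3,6,-6.3],"dr": [-0.02,-0.0254,-0.064],"fingers": 0},{"dp": [26.7,7.9,-6.8],"dr": [-0.02,-0.0254,-0.064],"fingers": 0}])

```text
time_s: 1.35
tool_pos: [0.4437, -0.2694, 0.1655]
tool_rot: [175.0, 26.7, 74.2]
force: [0.4, 0.0, 0.1]
grip_width: 0.0872
grasp_force: 0.0
```

Emit:
step_arm(moves=[{"dp": [25.9,9.7,-7.3],"dr": [-0.02,-0.0254,-0.064],"fingers": 0},{"dp": [25,11.5,-7.8],"dr": [-0.02,-0.0254,-0.064],"fingers": 0},{"dp": [24,13,-8],"dr": [-0.02,-0.0254,-0.064],"fingers": 0},{"dp": [10,7,-4],"dr": [-0.01,-0.012,-0.03],"fingers": 0},{"dp": [0,0,0],"dr": [0,0,0],"fingers": 0}])

```text
time_s: 1.98
tool_pos: [0.4988, -0.1897, 0.1506]
tool_rot: [178.1, 32.5, 88.4]
force: [-0.9, 0.1, -1.0]
grip_width: 0.087
grasp_force: 0.0
```

Run:
```python
from h import *
o=env.get_obs();print(np.array(o["qpos"]),o["tool_pos"])
rows(PRE,RG,4)
```

```text
[ 31.8363   8.1136 -37.9879 112.938   40.6409  69.077  -24.9144] [ 0.4988 -0.1897  0.1506]
[16.1, 5.7, 6.9] [-0.0087, -0.0104, -0.0259]
[16.0, 6.0, 6.8] [-0.0087, -0.0104, -0.0259]
[15.9, 6.4, 6.7] [-0.0087, -0.0104, -0.0259]
[15.8, 6.8, 6.6] [-0.0087, -0.0104, -0.0259]
deg/row 1.672838576334982
```

Emit:
step_arm(moves=[{"dp": [16.1,5.7,6.9],"dr": [-0.0087,-0.0104,-0.026],"fingers": 0},{"dp": [16,6,6.8],"dr": [-0.0087,-0.0104,-0.026],"fingers": 0},{"dp": [15.9,6.4,6.7],"dr": [-0.0087,-0.0104,-0.026],"fingers": 0},{"dp": [15.8,6.8,6.6],"dr": [-0.0087,-0.0104,-0.026],"fingers": 0},{"dp": [0,0,0],"dr": [0,0,0],"fingers": 0}])

```text
time_s: 2.6
tool_pos: [0.5227, -0.1507, 0.0919]
tool_rot: [-179.8, 35.0, 95.6]
force: [-0.7, 0.5, -0.0]
grip_width: 0.0874
grasp_force: 0.0
```

Run:
```python
from h import *
o=env.get_obs();print(o["tool_pos"],o["tool_rot"],RG.as_euler('xyz',degrees=True))
rows(G,RG,4)
```

```text
[ 0.5227 -0.1507  0.0919] [-179.8264   34.976    95.6133] [180.   35.   95.5]
[-0.2, 0.3, 24.7] [-0.0005, -0.0001, 0.0004]
[-0.2, 0.2, 24.7] [-0.0005, -0.0001, 0.0004]
[-0.2, 0.2, 24.7] [-0.0005, -0.0001, 0.0004]
[-0.2, 0.2, 24.7] [-0.0005, -0.0001, 0.0004]
deg/row 0.036215395480653924
```

Emit:
step_arm(moves=[{"dp": [0,0.2,25],"dr": [0,0,0],"fingers": 0},{"dp": [-0.5,0.2,25],"dr": [0,0,0],"fingers": 0},{"dp": [0,0.2,25],"dr": [0,0,0],"fingers": 0},{"dp": [-0.5,0.2,23.5],"dr": [0,0,0],"fingers": 0},{"dp": [0,0,0],"dr": [0,0,0],"fingers": 0}])

```text
time_s: 3.22
tool_pos: [0.5282, -0.2104, 0.0129]
tool_rot: [-179.9, 35.1, 95.3]
force: [-0.2, 0.4, -0.3]
grip_width: 0.0871
grasp_force: 0.0
```

Emit:
step_arm(moves=[{"dp": [0,0,0],"dr": [0,0,0],"fingers": 0.3},{"dp": [0,0,0],"dr": [0,0,0],"fingers": 0.5},{"dp": [0,0,0],"dr": [0,0,0],"fingers": 0.7},{"dp": [0,0,0],"dr": [0,0,0],"fingers": 1},{"dp": [0,0,0],"dr": [0,0,0],"fingers": 1}], squeeze=35)

```text
time_s: 3.85
tool_pos: [0.5301, -0.2081, 0.0139]
tool_rot: [179.9, 35.0, 95.4]
force: [0.6, -0.6, -0.6]
grip_width: 0.0451
grasp_force: 0.0
```

Emit:
step_arm(moves=[{"dp": [0,0,0],"dr": [0,0,0],"fingers": 1},{"dp": [0,0,0],"dr": [0,0,0],"fingers": 1},{"dp": [0,0,0],"dr": [0,0,0],"fingers": 1},{"dp": [0,0,0],"dr": [0,0,0],"fingers": 1},{"dp": [0,0,0],"dr": [0,0,0],"fingers": 1}])

```text
time_s: 4.47
tool_pos: [0.5298, -0.2083, 0.0138]
tool_rot: [180.0, 35.1, 95.4]
force: [-1.2, 0.3, 1.5]
grip_width: 0.0395
grasp_force: 35.0
```

Emit:
step_arm(moves=[{"dp": [-11,0,-16],"dr": [0,0,0],"fingers": 1},{"dp": [-20,0,-29],"dr": [0,0,0],"fingers": 1},{"dp": [-29,0,-41],"dr": [0,0,0],"fingers": 1},{"dp": [-29,0,-41],"dr": [0,0,0],"fingers": 1},{"dp": [-29,0,-41],"dr": [0,0,0],"fingers": 1}])

```text
time_s: 5.1
tool_pos: [0.5297, -0.2081, 0.22]
tool_rot: [180.0, 35.0, 95.5]
force: [0.7, -1.0, -2.4]
grip_width: 0.0398
grasp_force: 35.0
```

Emit:
step_arm(moves=[{"dp": [0,0,0],"dr": [0,0.15,0],"fingers": 1},{"dp": [0,0,0],"dr": [0,0.15,0],"fingers": 1},{"dp": [0,0,0],"dr": [0,0.15,0],"fingers": 1},{"dp": [0,0,0],"dr": [0,0.15,0],"fingers": 1},{"dp": [0,0,0],"dr": [0,0.15,0],"fingers": 1}])

```text
time_s: 5.72
tool_pos: [0.5301, -0.2087, 0.2194]
tool_rot: [179.9, -8.1, 95.5]
force: [0.5, -0.1, -2.7]
grip_width: 0.0397
grasp_force: 35.0
```

Run:
```python
from h import *
o=env.get_obs();print(np.array(o["qpos"]),o["tool_pos"],o["tool_rot"],o["force"],o["grip_width"])
# block centre in tool frame, from grasp
Gm=np.array([.5298,-.2083,.0138]);Rm=Ro.from_euler('xyz',[180,35.1,95.4],degrees=True)
b=Rm.inv().apply(C-Gm);print("block in tool",b)
R1=tool(95.5,55);p1=PEG+[0,0,.19]-R1.apply(b);print(p1)
rows(p1,R1,10)
```

```text
[ 51.0999  14.4599 -32.6809  91.0157   0.3115  80.022   24.4509] [ 0.5301 -0.2087  0.2194] [179.8795  -8.129   95.4931] [ 0.4797 -0.1307 -2.6667] 0.03966488104326577
block in tool [ 0.0058 -0.0007 -0.0116]
[0.4828 0.127  0.1786]
[32.9, -1.5, 8.8] [0.0002, 0.0818, 0.0001]
[32.1, -1.5, 11.5] [0.0002, 0.0818, 0.0001]
[31.1, -1.5, 14.1] [0.0002, 0.0818, 0.0001]
[29.8, -1.5, 16.6] [0.0002, 0.0818, 0.0001]
[28.4, -1.5, 18.9] [0.0002, 0.0818, 0.0001]
[26.7, -1.5, 21.2] [0.0002, 0.0818, 0.0001]
[24.9, -1.5, 23.3] [0.0002, 0.0818, 0.0001]
[22.9, -1.5, 25.3] [0.0002, 0.0818, 0.0001]
[20.8, -1.5, 27.1] [0.0002, 0.0818, 0.0001]
[18.5, -1.5, 28.7] [0.0002, 0.0818, 0.0001]
deg/row 4.687111593202094
```

Emit:
step_arm(moves=[{"dp": [32.9,-1.5,8.8],"dr": [0,0.0818,0],"fingers": 1},{"dp": [32.1,-1.5,11.5],"dr": [0,0.0818,0],"fingers": 1},{"dp": [31.1,-1.5,14.1],"dr": [0,0.0818,0],"fingers": 1},{"dp": [29.8,-1.5,16.6],"dr": [0,0.0818,0],"fingers": 1},{"dp": [28.4,-1.5,18.9],"dr": [0,0.0818,0],"fingers": 1}])

```text
time_s: 6.35
tool_pos: [0.5061, -0.0402, 0.1973]
tool_rot: [180.0, -31.4, 95.5]
force: [0.3, 0.2, -1.9]
grip_width: 0.0395
grasp_force: 35.0
```

Emit:
step_arm(moves=[{"dp": [26.7,-1.5,21.2],"dr": [0,0.0818,0],"fingers": 1},{"dp": [24.9,-1.5,23.3],"dr": [0,0.0818,0],"fingers": 1},{"dp": [22.9,-1.5,25.3],"dr": [0,0.0818,0],"fingers": 1},{"dp": [20.8,-1.5,27.1],"dr": [0,0.0818,0],"fingers": 1},{"dp": [18.5,-1.5,28.7],"dr": [0,0.0818,0],"fingers": 1}])

```text
time_s: 6.98
tool_pos: [0.4827, 0.1275, 0.176]
tool_rot: [179.9, -54.8, 95.5]
force: [0.5, -0.8, -2.2]
grip_width: 0.0398
grasp_force: 35.0
```

Emit:
step_arm(moves=[{"dp": [0,0,0],"dr": [0,0,0],"fingers": 1},{"dp": [0,0,0],"dr": [0,0,0],"fingers": 1},{"dp": [0,0,0],"dr": [0,0,0],"fingers": 1},{"dp": [0,0,0],"dr": [0,0,0],"fingers": 1},{"dp": [0,0,0],"dr": [0,0,0],"fingers": 1}])

```text
time_s: 7.6
tool_pos: [0.483, 0.1268, 0.1772]
tool_rot: [179.9, -54.7, 95.5]
force: [0.3, -0.2, -2.0]
grip_width: 0.0396
grasp_force: 35.0
```

Run:
```python
from h import *
o=env.get_obs();print(np.array(o["qpos"]),o["tool_pos"],o["tool_rot"],o["force"],o["wrist_torque"],o["grip_width"])
R=Ro.from_euler('xyz',o["tool_rot"],degrees=True);b=np.array([.0058,-.0007,-.0116]);c=np.array(o["tool_pos"])+R.apply(b)
print("block est",c,"axis",R.as_matrix()[:,0],"expect_px top-centre","tool", 0)
axis=R.apply(np.array([np.cos(np.radians(-35)),0,0]))
rows(PEG+[0,0,.19]-tool(95.5,55).apply(b),tool(95.5,55),1)
P=[]
for n in("side","top"):
    im=env.read_camera(n)[:,:,::-1];q=proj(n,c);print(n,q);x,y=(q-[45,45]).astype(int);x=max(x,0);y=max(y,0)
    cv2.imwrite(f"pics/{n}1.png",im);P.append(cv2.resize(im[y:y+90,x:x+80],(400,450),interpolation=cv2.INTER_CUBIC));print(x,y)
cv2.imwrite("pics/peg1.png",np.hstack(P))
```

```text
[ 53.1623  21.7425 -42.9276 109.6174 -38.7216  76.048   32.7881] [0.483  0.1268 0.1772] [179.8787 -54.7486  95.5378] [ 0.3271 -0.2152 -2.0334] [-1.2931 -0.2551 -0.0197] 0.03959631557777236
block est [0.4829 0.1207 0.1886] axis [-0.0557  0.5745  0.8166] expect_px top-centre tool 0
[1.2, -0.2, -0.7] [0.0016, 0.0044, 0.0004]
deg/row 0.2680024177859221
side [271.586  139.0384]
226 94
top [294.6472 230.0556]
249 185
```

View pics/peg1.png

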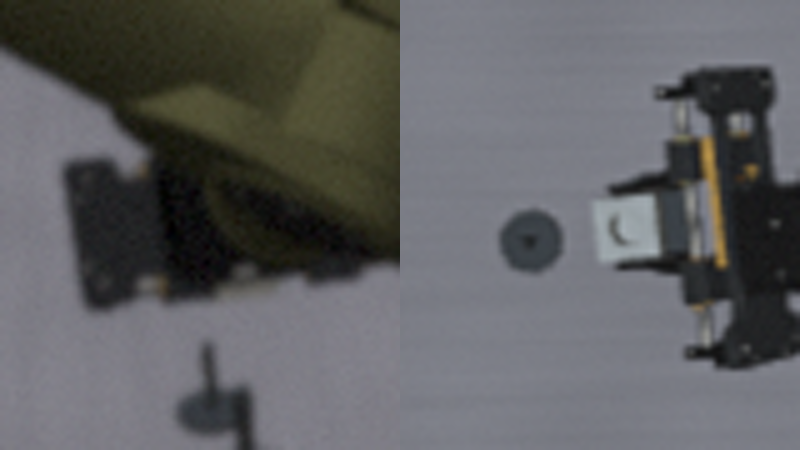

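The top crop shows the bore as a dark crescent in the upward end, at about top px (294,230.5). So the closed end is down over the peg.

Run:
```python
from h import *
im=cv2.imread("pics/top1.png").astype(int)
print(proj("top",np.array([.4829,.1207,.2236])))
m=(im[220:242,284:306].sum(2)>400).astype(np.uint8)
k,l,s,c=cv2.connectedComponentsWithStats(m);i=1+np.argmax(s[1:,4]);r=cv2.minAreaRect((np.argwhere(l==i)[:,::-1]+[284,220]).astype(np.float32))
print(s[i],r,plane("top",r[0],.2236))
```

```text
[293.7197 230.4343]
[  3   4  14  14 141] ((293.469970703125, 230.2899932861328), (12.303659439086914, 12.445079803466797), 81.8698959350586) [0.4834 0.1215 0.2236]
```

Emit:
step_arm(moves=[{"dp": [-11,0,7.8],"dr": [0,0.004,0],"fingers": 1},{"dp": [-11,0,7.8],"dr": [0,0,0],"fingers": 1},{"dp": [-11,0,7.8],"dr": [0,0,0],"fingers": 1},{"dp": [-11,0,7.8],"dr": [0,0,0],"fingers": 1},{"dp": [-8.2,0,5.8],"dr": [0,0,0],"fingers": 1}])

```text
time_s: 8.32
tool_pos: [0.4825, 0.1277, 0.112]
tool_rot: [-180.0, -55.1, 95.5]
force: [-0.6, 0.1, -1.8]
grip_width: 0.0397
grasp_force: 35.0
```

Emit:
step_arm(moves=[{"dp": [-1.6,0,1.2],"dr": [0,0,0],"fingers": 1},{"dp": [-1.6,0,1.2],"dr": [0,0,0],"fingers": 1},{"dp": [-1.6,0,1.2],"dr": [0,0,0],"fingers": 1},{"dp": [0,0,0],"dr": [0,0,0],"fingers": 1},{"dp": [0,0,0],"dr": [0,0,0],"fingers": 1}])

```text
time_s: 8.95
tool_pos: [0.4828, 0.1277, 0.1072]
tool_rot: [179.9, -55.0, 95.5]
force: [0.1, 0.5, -2.7]
grip_width: 0.0396
grasp_force: 35.0
```

Emit:
step_arm(moves=[{"dp": [-0.8,0,0.6],"dr": [0,0,0],"fingers": 1},{"dp": [-0.8,0,0.6],"dr": [0,0,0],"fingers": 1},{"dp": [-0.8,0,0.6],"dr": [0,0,0],"fingers": 1},{"dp": [0,0,0],"dr": [0,0,0],"fingers": 1},{"dp": [0,0,0],"dr": [0,0,0],"fingers": 1}])

```text
time_s: 9.57
tool_pos: [0.4827, 0.1279, 0.1041]
tool_rot: [179.9, -55.0, 95.5]
force: [0.4, 0.4, -2.4]
grip_width: 0.0397
grasp_force: 35.0
```

Emit:
step_arm(moves=[{"dp": [-0.4,0,0.3],"dr": [0,0,0],"fingers": 1},{"dp": [-0.4,0,0.3],"dr": [0,0,0],"fingers": 1},{"dp": [-0.4,0,0.3],"dr": [0,0,0],"fingers": 1},{"dp": [0,0,0],"dr": [0,0,0],"fingers": 1},{"dp": [0,0,0],"dr": [0,0,0],"fingers": 1}])

```text
time_s: 10.2
tool_pos: [0.4828, 0.1279, 0.1034]
tool_rot: [179.9, -55.1, 95.5]
force: [-2.2, -3.7, 5.5]
grip_width: 0.0396
grasp_force: 35.0
```

Emit:
step_arm(moves=[{"dp": [-0.4,0,0.3],"dr": [0,0,0],"fingers": 1},{"dp": [0,0,0],"dr": [0,0,0],"fingers": 1},{"dp": [0,0,0],"dr": [0,0,0],"fingers": 1},{"dp": [0,0,0],"dr": [0,0,0],"fingers": 1},{"dp": [0,0,0],"dr": [0,0,0],"fingers": 1}])

```text
time_s: 10.82
tool_pos: [0.4828, 0.1279, 0.1034]
tool_rot: [179.9, -55.1, 95.5]
force: [-2.4, -4.2, 8.3]
grip_width: 0.0397
grasp_force: 35.0
```

It stopped with the adapter origin at about 115 mm and the vertical force rose by 11 N, so the closed end is down and the bore is up. No turning is needed, so I'll lift it clear.

Emit:
step_arm(moves=[{"dp": [8.2,0,-5.7],"dr": [0,0,0],"fingers": 1},{"dp": [20.5,0,-14.3],"dr": [0,0,0],"fingers": 1},{"dp": [33,0,-23],"dr": [0,0,0],"fingers": 1},{"dp": [33,0,-23],"dr": [0,0,0],"fingers": 1},{"dp": [20.5,0,-14.3],"dr": [0,0,0],"fingers": 1}])

```text
time_s: 11.45
tool_pos: [0.4828, 0.1286, 0.2441]
tool_rot: [179.8, -54.9, 95.7]
force: [-0.4, -0.3, -2.2]
grip_width: 0.0399
grasp_force: 35.0
```

Emit:
step_arm(moves=[{"dp": [-11,0,-16],"dr": [0,0,0],"fingers": 1},{"dp": [-17,0,-25],"dr": [0,0,0],"fingers": 1},{"dp": [-17,0,-25],"dr": [0,0,0],"fingers": 1},{"dp": [-11,0,-16],"dr": [0,0,0],"fingers": 1},{"dp": [0,0,0],"dr": [0,0,0],"fingers": 1}])

```text
time_s: 12.08
tool_pos: [0.4927, 0.0269, 0.2429]
tool_rot: [-180.0, -55.1, 95.2]
force: [0.6, 1.0, -2.0]
grip_width: 0.0396
grasp_force: 35.0
```

Emit:
step_arm(moves=[{"dp": [0,0,0],"dr": [0,0,0],"fingers": 1},{"dp": [0,0,0],"dr": [0,0,0],"fingers": 1},{"dp": [0,0,0],"dr": [0,0,0],"fingers": 1},{"dp": [0,0,0],"dr": [0,0,0],"fingers": 1},{"dp": [0,0,0],"dr": [0,0,0],"fingers": 1}])

```text
time_s: 12.7
tool_pos: [0.492, 0.0295, 0.2437]
tool_rot: [179.9, -55.0, 95.5]
force: [-0.2, -0.2, -2.5]
grip_width: 0.0396
grasp_force: 35.0
```

Run:
```python
from h import *
o=env.get_obs();print(o["time_s"],o["tool_pos"],o["tool_rot"],o["force"],o["joint_velocities"],o["grip_width"])
im=env.read_camera("top")[:,:,::-1];cv2.imwrite("pics/end.png",cv2.resize(im[170:290,240:400],(640,480),interpolation=cv2.INTER_CUBIC))
```

```text
12.7 [0.492  0.0295 0.2437] [179.9298 -55.0143  95.5394] [-0.2208 -0.1538 -2.506 ] [ 0.1466  0.0459 -0.0304 -0.1207 -0.0153  0.0573  0.0208] 0.039566184800000063
```

View pics/end.png

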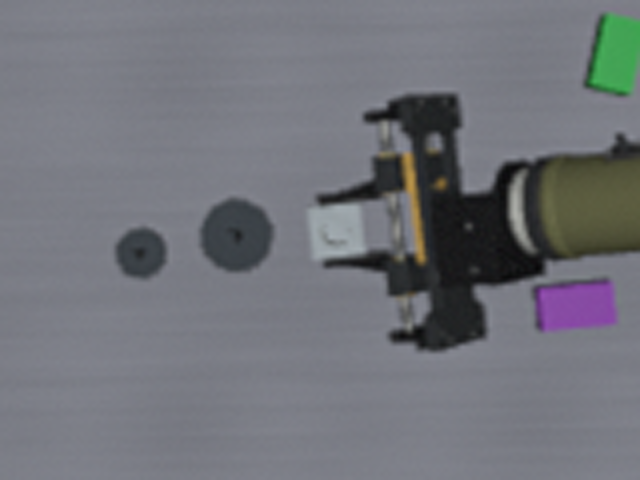

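The adapter is upright in the gripper with the bore up, at crop (337,232), and clear of the peg at (237,235). Its underside is about 22 cm above the bench. The green and purple blocks have not moved.

```bash
python3 -c "
from cell import env
print(env.sign_off())"
```

```text
the job is handed in; nothing more can be done
None
```

The job is handed in: the tested end stopped on the peg at about 115 mm (closed end), so no turn was needed, and the adapter is held upright, bore up, clear of the peg and about 22 cm above the bench.

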